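Push the red-lidded sample jar through the chute flap

TASK

With the fingers, gently push the sample jar with the red lid along the polished loading shelf and on through the yellow gravity flap, until it goes over the edge behind the flap and slides down into the chute; then draw the fingers back so that the flap falls shut behind it. Do not grip or lift the jar or tip it over on the shelf, and leave the blue-lidded jar on the shelf and the white-lidded jar on the worktop standing where they are.

Things in the scene. Friction and masses are not known exactly. Their poses are not given: they have to be found in the camera images.
- chute: fixed sheet-metal sample chute with a loading shelf, a white fascia with a mouth, and a covered slide behind. Origin on the worktop straight below the flap; +x = the way jars are pushed through the mouth, +y = left of that, z up. Behind the mouth it is 102 mm wide, ends at x = 198 mm, and its smoked clear cover (up to 165 mm high) leaves the mouth as the only way in.
- shelf_front (a point): middle of the loading shelf's open front edge, on its top, 75 mm above the worktop, chute x = -110 mm; axes as the chute's. The shelf is level, polished and slippery (friction about 0.18), 230 mm wide (y = -115 to +115 mm), and runs from here through the mouth to x = +8 mm. Along both side ends a curb 4 mm thick, 10 mm high.
- mouth (a point): middle of the mouth, on the shelf's top (75 mm above the worktop), straight below the flap's pin; axes as the chute's. Opening 78 mm wide, 93 mm high under the pin. Posts 14 mm wide beside it and a header bar over it, both 12 mm thick in x; tops 110 and 113 mm above the shelf; fascia beyond the posts 60 mm high. Leaning the tool about 20 degrees, tips forward, keeps the hand clear of the header.
- edge (a point): middle of the shelf's rear edge, on its top, at chute x = +8 mm, just behind the flap; from here a polished slide falls at 28 degrees to the receiving bay (floor 16 mm above the worktop, chute x = 119 to 190 mm, 92 mm wide). A jar tips over and slides down by itself once its axis is 3 to 10 mm past this edge, its back then 4 to 12 mm in front of the fascia's middle plane.
- flap (a joint): gravity flap in the mouth: yellow plate 73 mm wide, 90 mm long, with a black rubber lower edge, 35 g, hung from a pin along the chute's y axis 98 mm above the shelf. 0 = hanging shut, lower edge about 7 mm above the shelf; grows as it swings inward (to chute +x) and up, to 1.45 rad; never outward. No spring: opens at a push below 0.5 N, falls shut by its weight.
- flap_edge (a point): middle of the flap's lower edge; moves with the flap
- jar_red: sample jar with a red lid, the one to push through: white pot 45 mm across, lid 48 mm across, 72 mm high, about 110 g. Origin: middle of its underside, z up. Stands on the shelf about 60 mm before the fascia and 70 mm left or right of the mouth's middle (either end), so must first be brought in line with the mouth. Pushed 10 to 40 mm above the shelf it slides upright.
- jar_blue: the same jar with a blue lid, at the other end of the loading shelf; to be left there. Origin: middle of its underside
- jar_white: sample jar with a white lid, 48 mm across, 57 mm high, on the worktop beside the covered slide, on the chute's -y side; to be left alone. Origin: middle of its underside
There are look-alikes about, which are no part of the job. There is more than one size of the jar_blue; the job needs the middle-sized.

How it is judged (in metres and radians):
On the way:
1. the fingers push the upright red-lidded jar into the mouth, and it holds the flap open (value of joint flap above 0.3 rad and x of jar_red in the frame of chute between -0.02 and 0.03 m and angle between jar_red's own z axis and vertical below 0.4 rad and contact force between the fingers and jar_red above 0.02 N), for 0.05 s.
At the end, for the whole second after the job is handed in: The red-lidded jar lies or stands at rest down in the chute (its underside's middle more than 60 mm behind the flap and less than 70 mm above the worktop), the flap hangs shut (within 0.06 rad), and the blue-lidded and white-lidded jars stand upright where they stood (within 25 and 20 mm) (x of jar_red in the frame of chute between 0.06 and 0.195 m and y of jar_red in the frame of chute between -0.05 and 0.05 m and height (world z) of jar_red below 0.07 m and linear speed of jar_red below 0.03 m/s and value of joint flap below 0.06 rad and velocity of joint flap below 0.1 rad/s and angle between each of jar_blue, jar_white's own z axis and vertical below 0.1 rad and distance of jar_blue from where it was at the start of the episode below 0.025 m and distance of jar_white from where it was at the start of the episode below 0.02 m); the robot touches nothing.
It fails at once if the red-lidded jar is lifted off the shelf (its underside's middle more than 20 mm above it) (height (world z) of jar_red above 0.095 m).
It fails at once if the red-lidded jar is tipped over on the shelf in front of the mouth (angle between jar_red's own z axis and vertical above 0.5 rad and x of jar_red in the frame of chute below 0 m).
It fails at once if the red-lidded jar is squeezed or rammed (more than 15 N from the fingers) (contact force between the fingers and jar_red above 15 N).
It fails at once if the blue-lidded jar is pushed away, lifted or tipped (distance of jar_blue from where it was at the start of the episode above 0.025 m or angle between jar_blue's own z axis and vertical above 0.4 rad).
It fails at once if the white-lidded jar is pushed away, lifted or tipped (distance of jar_white from where it was at the start of the episode above 0.02 m or angle between jar_white's own z axis and vertical above 0.4 rad).
It also fails if it takes over 58 s, if anything falls off the work surface, if the arm or the gripper's body presses on something with over 40 N, if the wrist force passes 120 N, or if a joint passes its speed limit or range.

ROBOT

A 7-joint arm with a two-finger parallel gripper is mounted at the origin on a cart in front of the work surface, level with it; the furniture and walls round the work are solid. World frame = base frame: x ahead of the robot, y to its left, z up, the work surface at z = 0. Lengths are in mm, angles in rad, forces in N, time in s.
With the tool pointing down it reaches from about 350 to 900 mm from the base axis. Payload 7.2 kg.
Tool frame: the origin (TCP) lies midway between the tips of the shut fingers; the grasp point (between the pads) lies 19 mm behind it (ctrl.grip_point_offset is the distance from the TCP to the grasp point, in mm); z points along the fingers, y is the line along which they close (so a half turn about z gives the same grasp; the last joint's range is limited). The gripper opens to 85 mm and grips with 20 to 120 N. Pads are 22 mm wide; open, the fingers measure 114 mm over their backs; the gripper's body (76 mm by 85 mm) begins 54 mm behind the grasp point. The pads swing forward as they close: fully open they stand 13 mm farther back than shut.
Start: joints at [-1.401, 0.411, -0.013, 1.596, 0.006, 1.134, -0.082], TCP at [147.238, 607.412, 231.297] pointing down, gripper open.
Joint ranges: [-2.95, 2.95], [-0.29, 1.99], [-1.47, 1.44], [0.14, 2.54], [-1.03, 4.17], [0.13, 1.85], [-2.86, 2.86]. Speed limits (rad/s): [2.39, 2.39, 3.01, 3.01, 3.14, 3.14, 3.14].

INTERFACE

Orientations are given as [roll, pitch, yaw] about the fixed x, y, z axes, in that order (R = Rz(yaw) Ry(pitch) Rx(roll)).
In Python, from plant import ctrl gives the robot as it stands.
- The arm moves only by the shell command python3 -m inch 'ROWS' [OPENING] [FORCE]. ROWS is text: rows parted by semicolons, each of 4 numbers parted by spaces: the shift along the tool's x, y, z in cm, then the turn about the tool's z in degrees. A call has 1 to 20 rows; each row shifts and turns the commanded pose from where the row before left it, along the tool's axes as they then stand; what a row does not reach is not made up. A row lasts 1/10 s, in which the tool goes at most 50 mm and 8.59 degrees, less where a joint would pass 70% of its speed; a pose out of reach is approached as far as the arm can. A call with a gripper value outside its range is refused whole. OPENING is the opening, from -1 (shut) to 1 (fully open), so that 0 is half open, set as the call begins (- or left out, the last holds). The fingers move at their own pace and stop on an object; FORCE is the grip in N (left out, the last holds). Time passes only in rows, so rows that do not move let the fingers close. It gives the time, the measured TCP pose, the force, the opening and the grip force at its end, in the units of the state.
- ctrl.state(): the state, without advancing time (a new reading comes with each control period).
- ctrl.grab_frame(name): name is "scene" or "top"; returns a dict with "frame" (480x640x3 uint8, blue, green, red), "K" (3x3 intrinsics, pixels), "k1" (the pictures are not rectified: a ray, as slopes to the right and down, at radius r is drawn at 1 + k1 r^2 times it, then the intrinsics apply), "rvec" (rotation vector, rad) and "tvec" (3), from world to camera coordinates, as OpenCV has them. Camera axes: x right, y down, z forward; pixel columns grow to the right and rows downward; lengths in mm; the calibration is good to about 2 mm. A picture is of the moment at which its call begins. There is no depth.
- ctrl.close_job(): hands the job in; it is judged then, once.
The state is a dict: "clock": time; "joint_pos": joint angles; "joint_vel": joint speeds; "joint_efforts": joint torques, N m; "tcp_pos": TCP position; "ee_rot": TCP orientation; "wrist_force": force on the tool from outside, world axes, zero at the start; "torque": the same for the moment, N m; "grip_width": finger opening in mm; "gripper_force": force on a finger pad.
Only numpy, scipy, OpenCV 4.12 (cv2) and the standard library are available. Lean on these libraries where they do the work, as an engineer would, in place of code of your own. Each camera call takes 0.05 s, during which the arm holds its last target. There are 200 camera calls.

## Working session

There is one attempt and no reset: what is moved stays moved. The work goes in short steps, Python scripts to look and compute and a shell command to move; the robot and the scene stay as the last step left them, time stands still between calls to the robot, and variables do not carry over. Pictures are saved under pics/ and viewed, at most 10 in all, crops included, and the job is handed in when it is done.

```bash
mkdir -p pics; cat > h.py <<'E'
import numpy as np, cv2
from plant import ctrl
def grab(n):
    f=ctrl.grab_frame(n); return f
def ray(f,px):
    K=np.array(f["K"],float);k1=f["k1"]
    d=np.array([(px[0]-K[0,2])/K[0,0],(px[1]-K[1,2])/K[1,1]]);u=d.copy()
    for _ in range(20): u=d/(1+k1*(u@u))
    R=cv2.Rodrigues(np.array(f["rvec"],float))[0];t=np.array(f["tvec"],float).ravel()
    return -R.T@t, R.T@np.array([u[0],u[1],1.])
def onz(f,px,z):
    c,d=ray(f,px); return c+d*(z-c[2])/d[2]
def proj(f,p):
    R=cv2.Rodrigues(np.array(f["rvec"],float))[0];q=R@np.array(p,float)+np.array(f["tvec"],float).ravel()
    u=q[:2]/q[2];u=u*(1+f["k1"]*(u@u));K=np.array(f["K"]);return np.array([K[0,0]*u[0]+K[0,2],K[1,1]*u[1]+K[1,2]])
E
python3 - <<'E'
from h import *
for n in("scene","top"):
    f=grab(n);cv2.imwrite(f"pics/{n}0.png",f["frame"]);print(n,ray(f,(320,240)),f["k1"])
print(ctrl.state())
E
```

```text
scene (array([   37.50058169, -1025.63674882,   650.06953049]), array([ 0.42554786,  0.69305989, -0.58190075])) -0.10615632941986446
top (array([ 318.53337541, -430.61114907, 1040.15769178]), array([ 0.06697277, -0.0239217 , -0.99762809])) -0.09152078974232587
{'clock': 0.1, 'joint_pos': array([-1.40121883,  0.41182133, -0.01272796,  1.59697757,  0.00561992,
        1.13428754, -0.08220581]), 'joint_vel': array([-0.00062243, -0.00230899, -0.00119561, -0.00276861,  0.00075507,
       -0.00048125,  0.00096927]), 'joint_efforts': array([ 2.74906102e-03, -6.01831555e+01,  6.84248954e-01, -3.00091696e+01,
        1.40340082e-02,  6.20365216e-03,  6.56109228e-05]), 'tcp_pos': array([147.14240842, 606.96787304, 230.52914564]), 'ee_rot': array([-3.14013916e+00,  1.14605726e-04,  2.90385678e+00]), 'wrist_force': array([ 0.51394564, -0.59418859, -0.38419765]), 'torque': array([-0.01410422, -0.02487436, -0.03052535]), 'gripper_force': 0.0, 'grip_width': 85.47208058479973}
```

View pics/scene0.png

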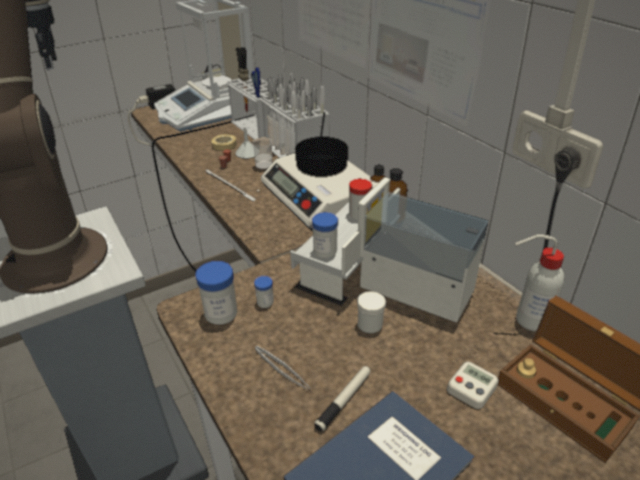

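View pics/top0.png

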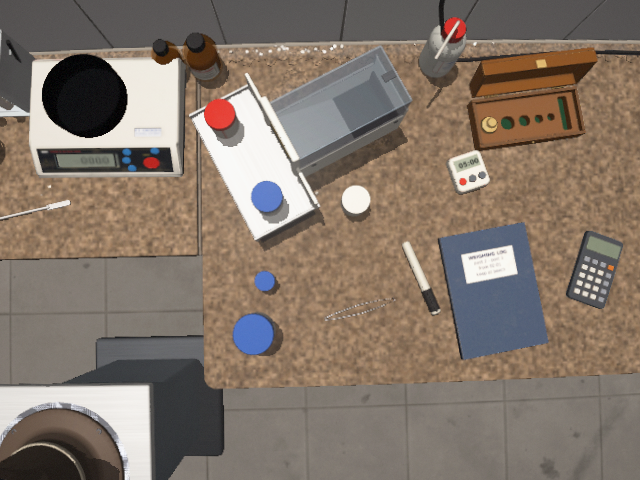

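The top view shows the red lid at (220,116) and the blue lid on the shelf at (267,197). The white lid on the worktop is at (356,201), and the chute pushes to image right and slightly up. Look-alikes:
- Red: bottle cap at (455,29), balance button at (151,163).
- Blue: large jar at (254,334), small jar at (265,281).
- Chosen: red (220,116) and the middle-sized blue (267,197), both on the shelf.

```bash
cat > m.py <<'E'
from h import *
def blob(f,col,near):
    h=cv2.cvtColor(f["frame"],cv2.COLOR_BGR2HSV);H,S,V=cv2.split(h)
    if col=="red": m=((H<8)|(H>172))&(S>150)&(V>90)
    if col=="blue": m=(H>100)&(H<125)&(S>130)&(V>90)
    if col=="white": m=(S<40)&(V>170)
    n,l,s,c=cv2.connectedComponentsWithStats(m.astype(np.uint8))
    i=min((i for i in range(1,n) if s[i,4]>60),key=lambda i:np.hypot(*(c[i]-near)))
    return c[i],s[i]
E
python3 - <<'E'
from m import *
f=grab("top")
for col,p,z in(("red",(220,116),147),("blue",(267,197),147),("white",(356,201),57)):
    c,s=blob(f,col,p);P=onz(f,c,z);a=onz(f,c-[s[2]/2,0],z);b=onz(f,c+[s[2]/2,0],z)
    print(col,c,s,P.round(1),np.linalg.norm(a-b).round(1))
im=f["frame"][60:260,180:430];cv2.imwrite("pics/c.png",cv2.resize(im,None,fx=3,fy=3,interpolation=cv2.INTER_CUBIC)[:600,:800])
E
```

```text
red [219.00677507 113.80352304] [204  99  31  31 738] [ 572.2 -305.6  147. ] 46.7
blue [265.7587477  197.71086556] [252 182  30  29 543] [ 443.2 -373.5  147. ] 44.4
white [355.54402516 199.02201258] [342 185  29  29 636] [ 450.  -513.9   57. ] 47.3
```

View pics/c.png

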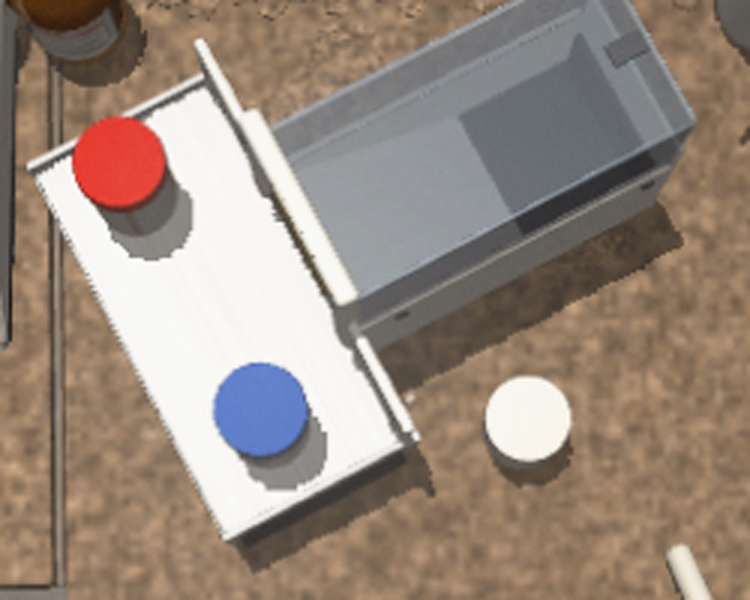

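Close crop: red lid at crop (119,162) at the left end of the shelf, next to the curb. The blue jar stands at the other end. The header bar runs from (255,113) to (345,300), and the front edge from (35,175) to (228,540).

```bash
python3 - <<'E'
from m import *
f=grab("top")
o=lambda x,y:(180+(x+.5)/3-.5,60+(y+.5)/3-.5)
L=onz(f,o(30,170),75);L=onz(f,o(32,167),85);Rr=onz(f,o(226,540),80)
hl=onz(f,o(256,115),188);hr=onz(f,o(345,300),188)
fl=onz(f,o(200,42),135);fr=onz(f,o(413,437),135)
for a,b in((L,Rr),(hl,hr),(fl,fr)):
    d=b-a;print(a.round(),b.round(),((a+b)/2).round(1),np.linalg.norm(d).round(1),np.degrees(np.arctan2(d[1],d[0])).round(1))
r=np.array([572.2,-305.6]);b=np.array([443.2,-373.5]);d=b-r;print("jars",np.linalg.norm(d),np.degrees(np.arctan2(d[1],d[0])),(r+b)/2)
E
```

```text
[ 589. -251.   85.] [ 386. -351.   80.] [ 487.4 -300.8   82.5] 226.1 -153.7
[ 582. -378.  188.] [ 491. -418.  188.] [ 536.4 -397.9  188. ] 99.7 -156.0
[ 638. -346.  135.] [ 431. -450.  135.] [ 534.5 -398.1  135. ] 230.6 -153.4
jars 145.7786335510112 -152.23962886285395 [ 507.7  -339.55]
```

Chute frame: origin about (536,-398.5), x axis at -63.6°. The header and shelf edge agree within 2 mm, and the red jar is at about chute (-67, 74). The moves cannot tilt the tool, so I'll push high, about 45 mm above the shelf, to keep the hand body over the header.

```bash
python3 -m inch '0 0 -3.5 0;0 0 -3.5 0;0 0 -3 0' -0.48; python3 -m inch '-3.3 -3.75 0 0;-3.3 -3.75 0 0;-3.3 -3.75 0 0;-3.3 -3.75 0 0;-3.3 -3.75 0 0;-3.3 -3.75 0 0;-3.3 -3.75 0 0;-3.3 -3.75 0 0;-3.3 -3.75 0 0;-3.3 -3.75 0 0;-3.3 -3.75 0 0;-3.3 -3.75 0 0;-3.3 -3.75 0 0;-3.3 -3.75 0 0;-3.3 -3.75 0 0;-3.3 -3.75 0 0;-3.3 -3.75 0 0;-3.3 -3.75 0 0;-3.3 -3.75 0 0;-3.3 -3.75 0 0'; python3 -m inch '0 0 0 8.5;0 0 0 8.5;0 0 0 8.5;0 0 0 8.5;0 0 0 8.5;0 0 0 8.5;0 0 0 8.5;0 0 0 8.5;0 0 0 8.5;0 0 0 8.5;0 0 0 8.5;0 0 0 8.5;0 0 0 8.5;0 0 0 8.5;0 0 0 8.5;0 0 0 8.5;0 0 0 4;0 0 0 0'
cat > w.py <<'E'
from m import *
C=np.array([536,-398.5]);a=np.radians(-63.6);X=np.array([np.cos(a),np.sin(a)]);Y=np.array([-X[1],X[0]])
def ch(p): d=np.array(p[:2])-C; return np.array([d@X,d@Y])
def rep(tgt=None,h=None):
    s=ctrl.state();y=s["ee_rot"][2];p=s["tcp_pos"]
    print("t",s["clock"],"chute",ch(p).round(1),"h",round(p[2]-75,1),"yangle",np.degrees(y)-90,"rp",s["ee_rot"][:2].round(3),"F",s["wrist_force"].round(1),"gw",round(s["grip_width"],1),"j7",s["joint_pos"][6].round(2))
    if tgt is not None:
        d=C+X*tgt[0]+Y*tgt[1]-p[:2]
        print("tool cm",(d@[np.cos(y),np.sin(y)]/10).round(2),(d@[np.sin(y),-np.cos(y)]/10).round(2),((p[2]-75-h)/10).round(2) if h is not None else "")
    return s
E
python3 - <<'E'
from w import *
rep((-67,122),45)
f=grab("scene");g=grab("top")
c1,d1=ray(f,(397,173));
for z in(100,130,160): print(onz(f,(397,173),z).round(),onz(g,(195,42),z).round())
E
```

```text
clock: 0.5
tcp_pos: [147.3, 607.4, 332.8]
ee_rot: [3.141, -0.0, 2.904]
wrist_force: [-0.0, 0.2, -0.8]
grip_width: 43.9
gripper_force: 0.0
clock: 2.5
tcp_pos: [612.9, -278.3, 330.7]
ee_rot: [3.141, -0.001, 2.905]
wrist_force: [0.3, 0.3, 1.3]
grip_width: 22.0
gripper_force: 0.0
clock: 4.3
tcp_pos: [612.1, -276.6, 330.7]
ee_rot: [-3.141, 0.001, 0.46]
wrist_force: [0.1, 0.4, 0.3]
grip_width: 21.9
gripper_force: 0.0
t 4.3 chute [-75.3 122.4] h 255.7 yangle -63.656673674534034 rp [-3.141e+00  1.000e-03] F [0.1 0.4 0.3] gw 21.9 j7 -0.18
tool cm -0.04 0.83 21.07
[ 721. -247.  100.] [ 705. -261.  100.]
[ 683. -289.  130.] [ 693. -267.  130.]
[ 646. -332.  160.] [ 681. -272.  160.]
```

```bash
python3 -m inch '0 0.4 2 0;0 0.43 2 0;0 0 3 0;0 0 3 0;0 0 3 0;0 0 3 0;0 0 2 0;0 0 2 0;0 0 1 0;0 0 0 0;0 0 0 0'; python3 - <<'E'
from w import *
rep((-67,122),45)
f=grab("scene");cv2.imwrite("pics/s1.png",cv2.resize(f["frame"][130:330,230:500],None,fx=2.9,fy=2.9,interpolation=cv2.INTER_CUBIC))
E
```

```text
clock: 5.5
tcp_pos: [616.0, -284.9, 122.2]
ee_rot: [3.141, -0.0, 0.46]
wrist_force: [-0.3, -1.0, 0.4]
grip_width: 22.6
gripper_force: 0.0
t 5.5 chute [-66.2 122.2] h 47.2 yangle -63.61649232218778 rp [ 3.141 -0.   ] F [-0.3 -1.   0.4] gw 22.6 j7 -0.05
tool cm -0.02 -0.08 0.22
```

View pics/s1.png

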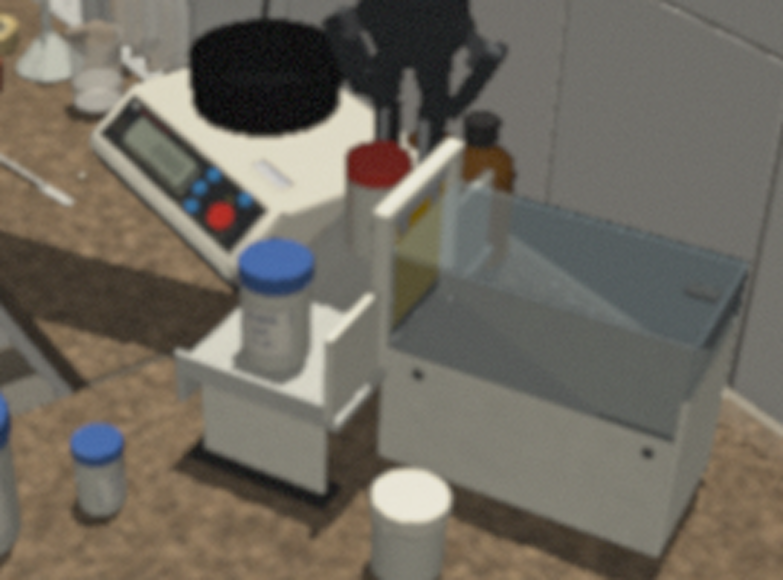

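The crop shows the fingers at (405,120), just behind the red jar (378,165) and free of it. The blue jar is undisturbed. Pushing sideways now.

```bash
python3 -m inch '-0.3 -0.1 0.2 0;-0.4 0 0 0;-0.4 0 0 0;-0.4 0 0 0;-0.4 0 0 0;-0.4 0 0 0;-0.4 0 0 0;-0.4 0 0 0;-0.4 0 0 0;-0.4 0 0 0;-0.4 0 0 0;-0.4 0 0 0;-0.3 0 0 0;0 0 0 0'; python3 - <<'E'
from w import *
rep((-67,32),45)
for n,p in(("top",(230,125)),("scene",(360,190))):
    f=grab(n);
    try:
        c,s=blob(f,"red",p);print(n,c,s,ch(onz(f,c,147)).round(1) if n=="top" else [ch(onz(f,q,75)).round(1) for q in [c]])
        print("lid",ch(onz(f,c,147 if n=="top" else 143)).round(1))
    except Exception as e: print(e)
    c,s=blob(f,"blue",(267,197) if n=="top" else (325,221));print("blue",ch(onz(f,c,147)).round(1))
E
```

```text
clock: 6.95
tcp_pos: [569.9, -306.0, 119.3]
ee_rot: [-3.142, 0.0, 0.46]
wrist_force: [-0.1, -0.8, 0.4]
grip_width: 22.1
gripper_force: 0.0
t 6.95 chute [-67.7  71.5] h 44.3 yangle -63.66238315384139 rp [-3.142  0.   ] F [-0.1 -0.8  0.4] gw 22.1 j7 0.04
tool cm -3.95 0.08 -0.07
top [228.4747191  134.70224719] [214 119  30  31 712] [-69.1  38.5]
lid [-69.1  38.5]
blue [-61.6 -70.2]
scene [350.70786517 193.88389513] [341 186  21  16 267] [array([-119. ,  137.3])]
lid [-64.7  35.3]
blue [-55.8 -77. ]
```

```bash
python3 -m inch '-0.4 0 0 0;-0.4 0 0 0;-0.4 0 0 0;-0.4 0 0 0;-0.4 0 0 0;-0.4 0 0 0;-0.4 0 0 0;-0.4 0 0 0;-0.3 0 0 0;-0.2 0 0 0;-0.1 0 0 0;0 0 0 0;0.5 0 0 0;1 0 0 0;1.5 0 0 0;0 0 -3 0;0 0 -3 0;0 0 -3 0;0 0 0 0'
python3 - <<'E'
from w import *
rep((-122,0),45)
f=grab("top");c,s=blob(f,"red",(238,150));print(c,s,ch(onz(f,c,147)).round(1))
E
```

```text
clock: 8.95
tcp_pos: [565.6, -310.0, 213.3]
ee_rot: [3.137, -0.003, 0.462]
wrist_force: [0.7, -1.1, -0.3]
grip_width: 21.9
gripper_force: 0.0
t 8.95 chute [-66.1  65.9] h 138.3 yangle -63.545682182602505 rp [ 3.137e+00 -3.000e-03] F [ 0.7 -1.1 -0.3] gw 21.9 j7 -0.02
tool cm -6.58 -5.59 9.33
[239.2170088  155.89882698] [225 141  30  30 682] [-69.6   2.2]
```

```bash
python3 -m inch '-1 -1.4 0 0;-2.5 -2 0 0;-2 -2.2 0 0;-0.93 0 0 0;0 0 0 -8.5;0 0 0 -8.5;0 0 0 -8.5;0 0 0 -8.5;0 0 0 -8.5;0 0 0 -8.5;0 0 0 -8.5;0 0 0 -8.5;0 0 0 -8.5;0 0 0 -8.5;0 0 0 -5;0 0 0 0'
python3 - <<'E'
from w import *
rep((-122,1.5),45)
E
```

```text
clock: 10.6
tcp_pos: [481.6, -287.4, 209.0]
ee_rot: [3.141, -0.0, 2.033]
wrist_force: [0.2, -0.4, 0.2]
grip_width: 22.3
gripper_force: 0.0
t 10.6 chute [-123.7    0.7] h 134.0 yangle 26.469270014839395 rp [ 3.141 -0.   ] F [ 0.2 -0.4  0.2] gw 22.3 j7 1.32
tool cm -0.17 0.08 8.9
```

```bash
python3 -m inch '0 0.1 3 0;0 0 3 0;0 0 1.8 0;0 0 1 0;0 0 0 0;-0.5 0 0 0;-0.5 0 0 0;-0.4 0 0 0;-0.4 0 0 0;-0.4 0 0 0;-0.4 0 0 0;-0.4 0 0 0;-0.4 0 0 0;-0.4 0 0 0;-0.4 0 0 0;-0.4 0 0 0;-0.4 0 0 0;-0.4 0 0 0;-0.2 0 0 0;0 0 0 0'
python3 - <<'E'
from w import *
rep((-15,1.5),46)
f=grab("top");c,s=blob(f,"red",(255,148));print(c,s,ch(onz(f,c,147)).round(1))
f=grab("scene");cv2.imwrite("pics/s2.png",cv2.resize(f["frame"][130:330,230:500],None,fx=2.9,fy=2.9,interpolation=cv2.INTER_CUBIC))
E
```

```text
clock: 12.6
tcp_pos: [506.6, -337.8, 121.2]
ee_rot: [-3.141, 0.0, 2.031]
wrist_force: [-0.3, 0.2, -0.1]
grip_width: 22.2
gripper_force: 0.0
t 12.6 chute [-67.5   0.7] h 46.2 yangle 26.363264868040943 rp [-3.141  0.   ] F [-0.3  0.2 -0.1] gw 22.2 j7 1.46
tool cm -5.25 0.08 0.02
[264.94074074 147.41481481] [255 132  21  30 405] [-29.8  -4.3]
```

View pics/s2.png

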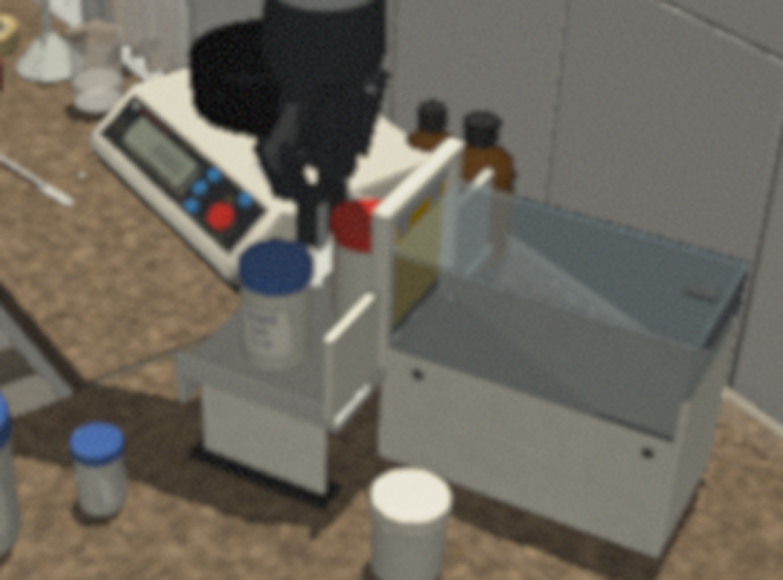

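The red jar (355,222) is upright in front of the flap, with the fingers behind it and the blue jar still in place. Pushing on into the mouth.

```bash
python3 -m inch '-0.3 0 0 0;-0.3 0 0 0;-0.3 0 0 0;-0.3 0 0 0;-0.3 0 0 0;-0.3 0 0 0;-0.3 0 0 0;-0.3 0 0 0;-0.3 0 0 0;-0.3 0 0 0;0 0 0 0'
python3 - <<'E'
from w import *
rep((-15,1.5),46)
f=grab("scene");cv2.imwrite("pics/s3.png",cv2.resize(f["frame"][130:330,230:500],None,fx=2.9,fy=2.9,interpolation=cv2.INTER_CUBIC))
E
```

```text
clock: 13.8
tcp_pos: [520.0, -364.8, 121.3]
ee_rot: [-3.142, 0.001, 2.031]
wrist_force: [0.7, 0.6, -0.5]
grip_width: 22.3
gripper_force: 0.1
t 13.8 chute [-37.3   0.7] h 46.3 yangle 26.36165768973646 rp [-3.142e+00  1.000e-03] F [ 0.7  0.6 -0.5] gw 22.3 j7 1.48
tool cm -2.23 0.08 0.03
```

View pics/s3.png

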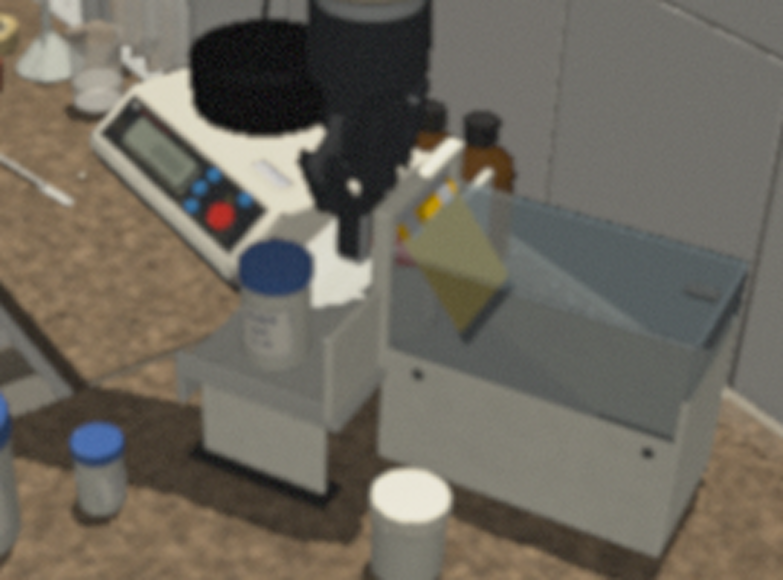

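The flap is open, with its lower edge at (480,325) and the jar in the mouth. No abnormal force. Continuing over the edge.

```bash
python3 -m inch '-0.3 0 0 0;-0.3 0 0 0;-0.3 0 0 0;-0.3 0 0 0;-0.3 0 0 0;-0.3 0 0 0;-0.3 0 0 0;-0.2 0 0 0;0 0 0 0;0 0 0 0;0 0 0 0'
python3 - <<'E'
from w import *
rep((-15,1.5),46)
f=grab("scene");cv2.imwrite("pics/s4.png",cv2.resize(f["frame"][130:330,230:500],None,fx=2.9,fy=2.9,interpolation=cv2.INTER_CUBIC))
E
```

```text
clock: 14.95
tcp_pos: [526.8, -376.1, 118.5]
ee_rot: [-3.14, -0.019, 2.034]
wrist_force: [-16.3, 27.0, 7.4]
grip_width: 22.4
gripper_force: 0.0
t 14.95 chute [-24.2   1.7] h 43.5 yangle 26.559941158605156 rp [-3.14  -0.019] F [-16.3  27.    7.4] gw 22.4 j7 1.49
tool cm -0.92 -0.02 -0.25
```

View pics/s4.png

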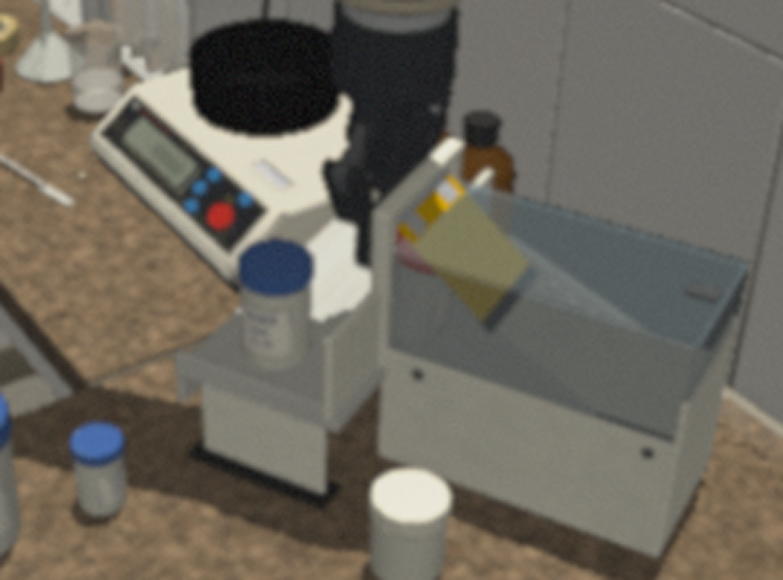

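The wrist reads about 31 N, so something on the hand is touching the header (flap edge now at (500,320)). I'll read the moment to find the contact height, then back off.

```bash
python3 - <<'E'
from w import *
s=ctrl.state();F=s["wrist_force"];T=s["torque"];print(F,T)
print("Fx,Fy chute",F[:2]@X,F[:2]@Y,"Tx,Ty chute",T[:2]@X,T[:2]@Y)
E
python3 -m inch '0.6 0 0 0;0.5 0 0 0;0.5 0 0 0;0 0 0 0'
python3 - <<'E'
from w import *
s=rep((-15,1.5),46);F=s["wrist_force"];T=s["torque"];print(F,T)
E
```

```text
[-15.71503665  27.07059246   6.66830917] [4.19266647 2.37640162 0.21249221]
Fx,Fy chute -31.234906157258692 -2.039605415476161 Tx,Ty chute -0.2643638743541983 4.812052422357634
clock: 15.4
tcp_pos: [523.0, -370.5, 121.5]
ee_rot: [3.141, 0.0, 2.031]
wrist_force: [0.2, -1.3, 0.2]
grip_width: 22.1
gripper_force: 0.0
t 15.4 chute [-30.9   0.9] h 46.5 yangle 26.374971856325487 rp [3.141 0.   ] F [ 0.2 -1.3  0.2] gw 22.1 j7 1.48
tool cm -1.59 0.06 0.05
[ 0.18790852 -1.33345507  0.18243103] [-0.01114819  0.01675141  0.02620215]
```

Reading: contact high up, most likely the finger knuckles on the post/header tops. I'll raise 11 mm (tips still overlap the lid) and push in small steps.

```bash
python3 -m inch '0.2 0 0 0;0 0 -0.5 0;0 0 -0.6 0;0 0 0 0;-0.3 0 0 0;-0.3 0 0 0;-0.2 0 0 0;-0.2 0 0 0;-0.1 0 0 0;0 0 0 0'
python3 - <<'E'
from w import *
s=rep((-15,1.5),46);F=s["wrist_force"];T=s["torque"];print(F,T)
E
```

```text
clock: 16.4
tcp_pos: [526.9, -378.7, 132.2]
ee_rot: [-3.141, -0.0, 2.031]
wrist_force: [0.1, -0.7, -0.4]
grip_width: 22.5
gripper_force: 0.0
t 16.4 chute [-21.7   0.7] h 57.2 yangle 26.368103119304024 rp [-3.141 -0.   ] F [ 0.1 -0.7 -0.4] gw 22.5 j7 1.48
tool cm -0.67 0.08 1.12
[ 0.11452729 -0.68758916 -0.35346944] [-0.01300623  0.00726997  0.04061216]
```

Past the earlier blocking point with no force. Continuing.

```bash
python3 -m inch '-0.2 0 0 0;-0.2 0 0 0;-0.2 0 0 0;-0.2 0 0 0;0 0 0 0;0 0 0 0;0 0 0 0'
python3 - <<'E'
from w import *
s=rep((-15,1.5),46)
f=grab("scene");cv2.imwrite("pics/s5.png",cv2.resize(f["frame"][130:330,230:500],None,fx=2.9,fy=2.9,interpolation=cv2.INTER_CUBIC))
E
```

```text
clock: 17.1
tcp_pos: [528.9, -379.7, 130.8]
ee_rot: [3.142, -0.013, 2.034]
wrist_force: [-9.7, 18.3, 6.6]
grip_width: 22.0
gripper_force: 0.2
t 17.1 chute [-20.   2.] h 55.8 yangle 26.560965009744834 rp [ 3.142 -0.013] F [-9.7 18.3  6.6] gw 22.0 j7 1.48
tool cm -0.5 -0.05 0.98
```

View pics/s5.png

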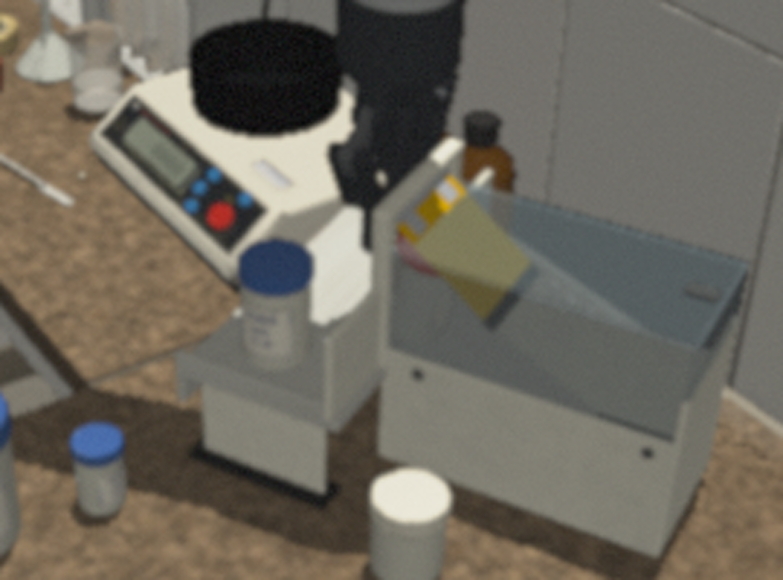

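The picture shows the flap edge at (500,320) and the jar unchanged. The wrist is in contact again at 21 N.

```bash
python3 - <<'E'
from w import *
s=ctrl.state();F=s["wrist_force"];T=s["torque"]
fx=F[:2]@X;ty=T[:2]@Y;tx=T[:2]@X;print(fx,F[:2]@Y,F[2],tx,ty,"rz",(ty+.02*F[2])/fx, "Tz",T[2])
E
python3 -m inch '0.5 0 0 0;0.5 0 0 0;0.3 0 0 0;0 0 0 0'
python3 - <<'E'
from w import *
rep()
f=grab("top");cv2.imwrite("pics/t2.png",cv2.resize(f["frame"][60:260,180:430],None,fx=3,fy=3,interpolation=cv2.INTER_CUBIC))
E
```

```text
-21.171737933179227 -1.2419478474592385 6.7842821345548705 -0.03936290976784544 3.551419756349563 rz -0.17415223118090953 Tz 0.4096433953272676
clock: 17.55
tcp_pos: [524.8, -374.1, 132.4]
ee_rot: [3.141, 0.0, 2.031]
wrist_force: [0.0, -0.1, -0.8]
grip_width: 22.3
gripper_force: 0.0
t 17.55 chute [-26.9   0.8] h 57.4 yangle 26.37195832240397 rp [3.141 0.   ] F [ 0.  -0.1 -0.8] gw 22.3 j7 1.47
```

View pics/t2.png

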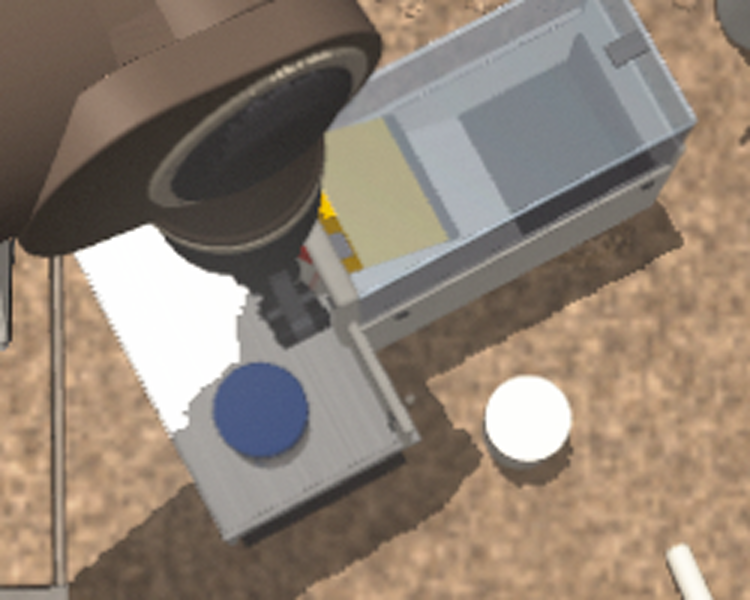

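The top view shows the flap open over the jar. The white lid at (528,420) and blue lid at (262,410) are undisturbed. The moments fit the finger links touching the header front, which limits the TCP to about x = -20. Shutting the fingers puts their front face fully behind the jar and gains about 3 mm, enough to pass the tipping point.

```bash
python3 -m inch '0.3 0 0 0;0 0 0 0;0 0 0 0;0 0 0 0;0 0 0 0;-0.2 0 0 0;-0.3 0 0 0;-0.4 0 0 0;-0.3 0 0 0;0 0 0 0;0 0 0 0;0 0 0 0' -1
python3 - <<'E'
from w import *
rep()
f=grab("scene");cv2.imwrite("pics/s6.png",cv2.resize(f["frame"][130:330,230:500],None,fx=2.9,fy=2.9,interpolation=cv2.INTER_CUBIC))
h=cv2.cvtColor(f["frame"][170:260,360:480],cv2.COLOR_BGR2HSV);m=((h[...,0]<10)|(h[...,0]>165))&(h[...,1]>60);ys,xs=np.nonzero(m);print(m.sum(),xs.mean()+360,ys.mean()+170)
E
```

```text
clock: 18.8
tcp_pos: [528.3, -380.2, 131.4]
ee_rot: [-3.141, -0.005, 2.032]
wrist_force: [-2.3, 6.3, 0.5]
grip_width: -0.1
gripper_force: 0.0
t 18.8 chute [-19.8   1.2] h 56.4 yangle 26.440897283055747 rp [-3.141 -0.005] F [-2.3  6.3  0.5] gw -0.1 j7 1.48
20 376.75 222.55
```

View pics/s6.png

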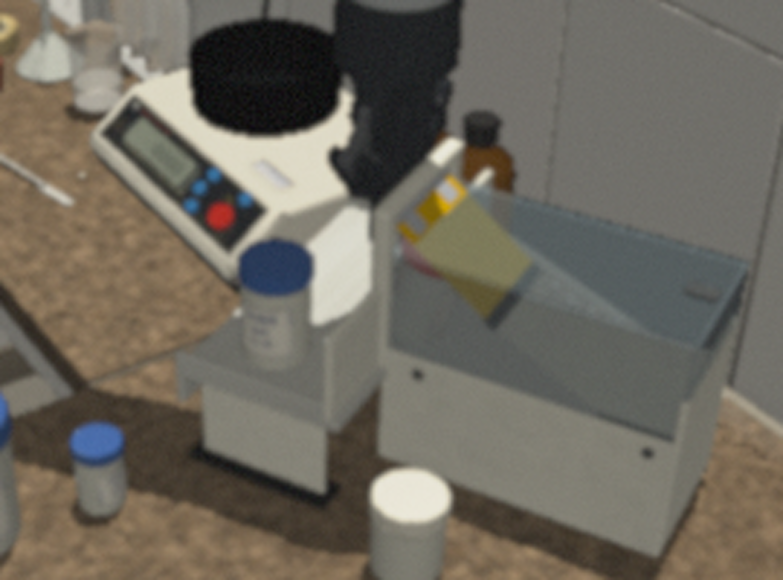

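The flap edge is still near (500,322), the jar is in the mouth and the other jars are in place. That was my last picture, so from here I use numbers only. I'll work out the flap angle, and so the jar's x, from the flap-edge corner.

```bash
cat > fl.py <<'E'
from w import *
def edge(f):  # image points of the flap edge corner at y=-36.5 vs angle
    return {round(t,2):proj(f,np.r_[C+X*91*np.sin(t)-Y*36.5,75+98-91*np.cos(t)]).round(0) for t in np.arange(0,1.46,.1)}
E
python3 - <<'E'
from fl import *
f=grab("scene")
for t,p in edge(f).items(): print(t,p)
for n,o,s in(("s3",(462,338),2.9),("s4",(488,328),2.9),("s6",(490,327),2.9)): print(n,230+o[0]/s,130+o[1]/s)
ims=[cv2.imread(f"pics/{n}.png").astype(int)[180:340,380:560] for n in("s4","s5","s6")]
print(abs(ims[0]-ims[1]).mean(),abs(ims[1]-ims[2]).mean())
print(cv2.phaseCorrelate(*[cv2.cvtColor(i.astype(np.uint8),cv2.COLOR_BGR2GRAY)[100:160,80:150].astype(np.float32) for i in (ims[0],ims[2])]))
E
```

```text
0.0 [362. 249.]
0.1 [367. 250.]
0.2 [371. 251.]
0.3 [375. 251.]
0.4 [380. 251.]
0.5 [384. 251.]
0.6 [388. 250.]
0.7 [392. 249.]
0.8 [396. 247.]
0.9 [399. 245.]
1.0 [402. 243.]
1.1 [405. 240.]
1.2 [407. 236.]
1.3 [409. 233.]
1.4 [411. 229.]
s3 389.3103448275862 246.55172413793105
s4 398.2758620689655 243.1034482758621
s6 398.9655172413793 242.75862068965517
1.7319675925925926 1.7157523148148148
((0.2797495594524193, -0.1794260123994924), 0.38550521753452444)
```

```bash
cat > cmp.py <<'E'
from fl import *
import sys
def flap(f):
    # dark rubber edge: darkest-gradient position along row lines through the flap's lower edge, coloured (yellowish) plate mask
    im=f["frame"].astype(int); m=(im[...,1]-im[...,0]>22)&(im[...,2]-im[...,0]>15)
    r=np.zeros_like(m); r[185:250,362:420]=m[185:250,362:420]
    ys,xs=np.nonzero(r); i=ys.argmax(); j=xs.argmax(); return r.sum(),(xs[i],ys[i]),(xs[j],ys[j]),xs.mean().round(2),ys.mean().round(2)
E
python3 - <<'E'
from cmp import *
f=grab("scene");np.save("a.npy",f["frame"]);print(flap(f))
for t in (0,.3,.6,.9,1.0,1.1):print(t,proj(f,np.r_[C+X*91*np.sin(t)+Y*36.5,173-91*np.cos(t)]).round(),end=" ")
E
python3 -m inch '0.5 0 0 0;0.5 0 0 0;0.5 0 0 0;0.5 0 0 0;0 0 0 0;0 0 0 0'
python3 - <<'E'
from cmp import *
rep();f=grab("scene");np.save("b.npy",f["frame"]);print(flap(f));d=abs(f["frame"].astype(int)-np.load("a.npy")).max(2)[170:260,375:425];print((d>25).sum())
E
```

```text
(np.int64(1116), (np.int64(396), np.int64(238)), (np.int64(412), np.int64(220)), np.float64(390.97), np.float64(212.44))
0 [380. 229.] 0.3 [392. 232.] 0.6 [405. 230.] 0.9 [415. 225.] 1.0 [418. 223.] 1.1 [421. 220.] clock: 19.55
tcp_pos: [520.1, -364.2, 132.5]
ee_rot: [3.141, 0.0, 2.031]
wrist_force: [0.7, 0.2, 0.2]
grip_width: -0.1
gripper_force: 0.0
t 19.55 chute [-37.8   1. ] h 57.5 yangle 26.38956159753593 rp [3.141 0.   ] F [0.7 0.2 0.2] gw -0.1 j7 1.47
(np.int64(1132), (np.int64(396), np.int64(238)), (np.int64(411), np.int64(219)), np.float64(390.83), np.float64(212.4))
151
```

```bash
cat > lid.py <<'E'
from cmp import *
def lid(f):
    h=cv2.cvtColor(f["frame"],cv2.COLOR_BGR2HSV);m=((h[...,0]<10)|(h[...,0]>170))&(h[...,1]>110)&(h[...,2]>50)
    r=np.zeros_like(m);r[110:200,245:310]=m[110:200,245:310];ys,xs=np.nonzero(r)
    if len(xs)==0: return "none"
    q=np.array([ch(onz(f,p,147)) for p in zip(xs,ys)]);i=q[:,0].argmin();return len(xs),"x",q[:,0].min().round(1),q[:,0].max().round(1),"y",q[:,1].min().round(1),q[:,1].max().round(1),"rearmost y",q[i,1].round(1)
E
python3 - <<'E'
from lid import *
print(lid(grab("top")))
E
python3 -m inch '0.8 0 0 0;0.8 0 0 0;0.8 0 0 0;0.8 0 0 0;0.8 0 0 0;0 0 0 0'
python3 - <<'E'
from lid import *
rep();f=grab("top");print(lid(f));print(flap(grab("scene")))
for x in(-20,-15,-10):print(proj(f,np.r_[C+X*x,147]).round())
E
```

```text
(12, 'x', np.float64(-8.7), np.float64(-4.7), 'y', np.float64(-9.6), np.float64(-0.7), 'rearmost y', np.float64(-2.7))
clock: 20.25
tcp_pos: [501.9, -327.0, 132.2]
ee_rot: [3.141, -0.001, 2.032]
wrist_force: [-0.8, 1.0, -0.2]
grip_width: 0.4
gripper_force: 0.0
t 20.25 chute [-79.2   1.2] h 57.2 yangle 26.42732872639236 rp [ 3.141e+00 -1.000e-03] F [-0.8  1.  -0.2] gw 0.4 j7 1.44
(18, 'x', np.float64(-8.6), np.float64(-5.4), 'y', np.float64(-9.6), np.float64(8.1), 'rearmost y', np.float64(0.7))
(np.int64(1122), (np.int64(396), np.int64(238)), (np.int64(411), np.int64(218)), np.float64(390.78), np.float64(212.53))
[269. 142.]
[272. 140.]
[275. 139.]
```

The lid's back is measured at x ≈ -9 (axis ≈ 15), only a few mm short. Each raise let the tapering finger links go further: the limit was -24 at h = 44 and -20 at h = 56. I'll raise 8 mm more, which keeps about 7 mm of overlap on the lid.

```bash
python3 -m inch '-1 0 -0.4 0;-1 0 -0.4 0;-1 0 0 0;-1 0 0 0;-0.5 0 0 0;-0.5 0 0 0;-0.3 0 0 0;-0.3 0 0 0;-0.3 0 0 0;-0.2 0 0 0;0 0 0 0;0 0 0 0'
python3 - <<'E'
from lid import *
rep();print(flap(grab("scene")));print(lid(grab("top")))
E
```

```text
clock: 21.55
tcp_pos: [528.4, -380.2, 139.4]
ee_rot: [-3.141, -0.006, 2.032]
wrist_force: [-4.7, 6.7, 2.3]
grip_width: -0.2
gripper_force: 0.0
t 21.55 chute [-19.8   1.3] h 64.4 yangle 26.451386958251277 rp [-3.141 -0.006] F [-4.7  6.7  2.3] gw -0.2 j7 1.47
(np.int64(1115), (np.int64(396), np.int64(238)), (np.int64(412), np.int64(220)), np.float64(390.98), np.float64(212.47))
none
```

Same stop (-19.8), so a vertical tool can't quite finish: the tool needs some lean. Rows only shift and yaw, but an out-of-reach pose is only approached and is not made up afterwards. Reaching past the workspace edge along the chute azimuth may therefore leave the tool leaning tips outward, which is the lean I need. I'll back off, rise and try it clear of everything.

```bash
python3 -m inch '1.5 0 0 0;2 0 0 0;2 0 0 0;0 0 -4 0;0 0 -4 0;0 0 -4 0;0 0 -4 0;0 0 -4 0;0 -5 0 0;0 -5 0 0;0 -5 0 0;0 -5 0 0;0 -5 0 0;0 -5 0 0;0 0 0 0'; python3 -m inch '-4 0 0 0;-4 0 0 0;-4 0 0 0;-4 0 0 0;-4 0 0 0;-4 0 0 0;-4 0 0 0;-4 0 0 0;-4 0 0 0;-4 0 0 0;0 0 0 0'; python3 - <<'E'
from w import *
s=rep();print(s["joint_pos"].round(2),s["tcp_pos"].round(),np.hypot(*s["tcp_pos"][:2]))
E
```

```text
clock: 23.15
tcp_pos: [228.1, -470.0, 341.4]
ee_rot: [-3.142, 0.002, 2.02]
wrist_force: [0.5, 0.4, 0.1]
grip_width: -0.3
gripper_force: 0.0
clock: 24.25
tcp_pos: [405.0, -790.4, 326.3]
ee_rot: [-3.139, -0.012, 2.048]
wrist_force: [0.3, 0.3, -1.1]
grip_width: 0.1
gripper_force: 0.0
t 24.25 chute [ 292.8 -291.6] h 251.3 yangle 27.32505640158159 rp [-3.139 -0.012] F [ 0.3  0.3 -1.1] gw 0.1 j7 1.63
[ 0.95  1.03  0.61  0.35 -0.53  1.83  1.63] [ 405. -790.  326.] 888.1380260177859
```

```bash
python3 -m inch '-3 0 0 0;-3 0 0 0;-3 0 0 0;-3 0 0 0;0 0 0 0'; python3 - <<'E'
from w import *
from scipy.spatial.transform import Rotation as Ro
s=rep();print(s["joint_pos"].round(2),s["tcp_pos"].round());z=Ro.from_euler("xyz",s["ee_rot"]).as_matrix()[:,2];print("lean fwd,left deg",np.degrees(z[:2]@X).round(1),np.degrees(z[:2]@Y).round(1))
E
```

```text
clock: 24.75
tcp_pos: [420.2, -826.6, 302.4]
ee_rot: [-3.121, 0.036, 2.049]
wrist_force: [-0.3, -0.2, 0.8]
grip_width: 0.1
gripper_force: 0.0
t 24.75 chute [ 331.9 -294.1] h 227.4 yangle 27.405987911273144 rp [-3.121  0.036] F [-0.3 -0.2  0.8] gw 0.1 j7 1.59
[ 1.    1.16  0.83  0.14 -0.77  1.85  1.59] [ 420. -827.  302.]
lean fwd,left deg 2.1 -1.1
```

Reaching past the edge does leave some lean (2° forward). With joints 4 and 6 at their stops, moving up should increase it.

```bash
cat > l.py <<'E'
from w import *
from scipy.spatial.transform import Rotation as Ro
def lean():
    s=rep();R=Ro.from_euler("xyz",s["ee_rot"]).as_matrix();z=R[:,2];print(s["joint_pos"].round(2),s["tcp_pos"].round());print("lean fwd,left deg",np.degrees(z[:2]@X).round(1),np.degrees(z[:2]@Y).round(1));return s,R
E
python3 -m inch '-2 0 -4 0;-2 0 -4 0;-2 0 -4 0;-2 0 -4 0;0 0 0 0'; python3 -c "
from l import *
lean()"
```

```text
clock: 25.25
tcp_pos: [418.6, -812.2, 420.8]
ee_rot: [-3.127, 0.156, 2.055]
wrist_force: [-0.5, -0.1, 1.3]
grip_width: -0.1
gripper_force: 0.0
t 25.25 chute [ 318.4 -289.1] h 345.8 yangle 27.75814640198257 rp [-3.127  0.156] F [-0.5 -0.1  1.3] gw -0.1 j7 1.56
[ 1.01  1.01  0.41  0.14 -0.36  1.85  1.56] [ 419. -812.  421.]
lean fwd,left deg 8.9 -0.6
```

8.9° now. Continuing to about 18°.

```bash
python3 -m inch '-2 0 -4 0;-2 0 -4 0;-2 0 -4 0;0 0 0 0'; python3 -c "
from l import *
lean()"
```

```text
clock: 25.65
tcp_pos: [411.5, -798.1, 501.9]
ee_rot: [-3.128, 0.246, 2.054]
wrist_force: [-0.5, 0.1, 0.9]
grip_width: -0.0
gripper_force: 0.0
t 25.65 chute [ 302.6 -289.2] h 426.9 yangle 27.709949968981107 rp [-3.128  0.246] F [-0.5  0.1  0.9] gw -0.0 j7 1.55
[ 1.    0.92  0.42  0.14 -0.36  1.85  1.55] [ 412. -798.  502.]
lean fwd,left deg 13.9 -0.5
```

```bash
python3 -m inch '-2 0 -4 0;-2 0 -4 0;-2 0 -4 0;-2 0 -4 0;0 0 0 0'; python3 - <<'E'
from l import *
s,R=lean()
for h,x in((265,-110),(30,-110)): # via points in tool cm
    d=np.r_[C+X*x+Y*1.0,75+h]-s["tcp_pos"];print(h,(R.T@d/10).round(2))
print((R.T@np.r_[X,0]).round(3),(R.T@np.r_[Y,0]).round(3),(R.T@[0,0,1]).round(3))
E
```

```text
clock: 26.15
tcp_pos: [398.2, -769.0, 606.9]
ee_rot: [-3.128, 0.365, 2.056]
wrist_force: [0.3, -0.1, 0.4]
grip_width: -0.2
gripper_force: 0.0
t 26.15 chute [ 270.6 -288.2] h 531.9 yangle 27.790635357019084 rp [-3.128  0.365] F [ 0.3 -0.1  0.4] gw -0.2 j7 1.55
[ 0.99  0.8   0.43  0.14 -0.36  1.85  1.55] [ 398. -769.  607.]
lean fwd,left deg 20.5 -0.3
265 [44.41 29.98 11.2 ]
30 [52.79 30.28 33.16]
[-0.934 -0.019  0.357] [-0.023  1.    -0.005] [-0.357 -0.013 -0.934]
```

20.9° lean gained. Returning to above the shelf.

```bash
python3 -m inch '3 2 0.75 0;3 2 0.75 0;3 2 0.75 0;3 2 0.75 0;3 2 0.75 0;3 2 0.75 0;3 2 0.75 0;3 2 0.75 0;3 2 0.75 0;3 2 0.75 0;3 2 0.75 0;3 2 0.75 0;3 2 0.75 0;3 2 0.75 0;2.4 2 0.7 0;0 0 0 0;0 0 0 0'; python3 - <<'E'
from l import *
s,R=lean()
d=np.r_[C+X*-110+Y*1.0,75+30]-s["tcp_pos"];print((R.T@d/10).round(2))
print((R.T@np.r_[X,0]).round(3),(R.T@[0,0,1]).round(3))
E
```

```text
clock: 27.85
tcp_pos: [491.1, -325.6, 353.0]
ee_rot: [-3.129, 0.358, 2.055]
wrist_force: [0.4, -0.3, 0.8]
grip_width: -0.1
gripper_force: 0.0
t 27.85 chute [-85.2  -7.8] h 278.0 yangle 27.75175450716779 rp [-3.129  0.358] F [ 0.4 -0.3  0.8] gw -0.1 j7 0.76
[0.04 0.09 0.35 1.79 0.25 1.01 0.76] [ 491. -326.  353.]
lean fwd,left deg 20.1 -0.3
[11.    1.22 22.35]
[-0.936 -0.019  0.351] [-0.351 -0.012 -0.936]
```

```bash
python3 -m inch '2 0.4 3 1.4;2 0.4 3 0;2 0.4 3 0;2 0 3 0;2 0 3 0;0.6 0 3 0;0 0 2 0;0 0 1.2 0;0 0 0 0;0 0 0 0'; python3 - <<'E'
from l import *
from lid import lid,flap
s,R=lean()
for x in(-30,-12):
  d=np.r_[C+X*x+Y*1.0,75+40]-s["tcp_pos"];print(x,(R.T@d/10).round(2))
print(lid(grab("top")),flap(grab("scene")))
E
```

```text
clock: 28.85
tcp_pos: [489.4, -299.6, 117.5]
ee_rot: [-3.138, 0.359, 2.026]
wrist_force: [-0.8, 0.8, 0.4]
grip_width: -0.3
gripper_force: 0.0
t 28.85 chute [-109.3    2.2] h 42.5 yangle 26.10131803981652 rp [-3.138  0.359] F [-0.8  0.8  0.4] gw -0.3 j7 0.52
[0.03 0.35 0.34 2.11 0.31 0.47 0.52] [ 489. -300.  117.]
lean fwd,left deg 20.1 -0.3
-30 [-7.34 -0.07  3.02]
-12 [-9.02 -0.06  3.65]
(14, 'x', np.float64(-8.0), np.float64(-5.5), 'y', np.float64(-9.6), np.float64(6.1), 'rearmost y', np.float64(-1.4)) (np.int64(1118), (np.int64(396), np.int64(238)), (np.int64(411), np.int64(219)), np.float64(390.76), np.float64(212.52))
```

Lean 20.6° at h ≈ 42, with the jar unchanged. Approaching to x = -30, then slowly on.

```bash
python3 -m inch '-1.4 0 0.55 0;-2 0 0.8 0;-2 0 0.8 0;-1.9 -0.1 0.8 0;0 0 0 0;-0.28 0 0.1 0;-0.28 0 0.1 0;-0.28 0 0.1 0;-0.28 0 0.1 0;-0.28 0 0.1 0;0 0 0 0;0 0 0 0;0 0 0 0'; python3 - <<'E'
from l import *
from lid import lid,flap
s,R=lean();print(lid(grab("top")),flap(grab("scene")))
E
```

```text
clock: 30.25
tcp_pos: [529.1, -383.0, 114.5]
ee_rot: [-3.137, 0.357, 2.028]
wrist_force: [0.0, -0.4, 0.3]
grip_width: -0.3
gripper_force: 0.0
t 30.25 chute [-16.9   0.7] h 39.5 yangle 26.18878489363327 rp [-3.137  0.357] F [ 0.  -0.4  0.3] gw -0.3 j7 0.72
[0.23 0.45 0.27 1.93 0.22 0.5  0.72] [ 529. -383.  114.]
lean fwd,left deg 20.0 -0.3
none (np.int64(1125), (np.int64(396), np.int64(237)), (np.int64(412), np.int64(219)), np.float64(391.09), np.float64(212.13))
```

```bash
python3 -m inch '-0.28 0 0.1 0;-0.28 0 0.1 0;-0.28 0 0.1 0;0 0 0 0;0 0 0 0;0 0 0 0'; python3 - <<'E'
from l import *
from lid import lid,flap
s,R=lean();print(lid(grab("top")),flap(grab("scene")))
E
```

```text
clock: 30.95
tcp_pos: [533.1, -391.1, 114.6]
ee_rot: [-3.137, 0.357, 2.028]
wrist_force: [0.2, -0.1, 0.2]
grip_width: 0.1
gripper_force: 0.0
t 30.95 chute [-7.9  0.7] h 39.6 yangle 26.183513104354887 rp [-3.137  0.357] F [ 0.2 -0.1  0.2] gw 0.1 j7 0.74
[0.24 0.46 0.26 1.92 0.22 0.5  0.74] [ 533. -391.  115.]
lean fwd,left deg 20.0 -0.3
none (np.int64(1120), (np.int64(396), np.int64(238)), (np.int64(411), np.int64(218)), np.float64(390.91), np.float64(212.36))
```

```bash
python3 - <<'E'
from fl import *
f=grab("scene");im=f["frame"].astype(int)
for x,z in((10,147),(15,147),(15,132),(15,80),(25,147),(40,120),(-9,147)): print((x,z),proj(f,np.r_[C+X*x,z]).round(),end=" ")
print()
a=im[...,2]-im[...,1]; b=im[...,2]-(im[...,0]+im[...,1])/2
for n,g in(("now",im),("a",np.load("a.npy").astype(int))):
    r=(g[...,2]-g[...,1]>18)&(g[...,2]-g[...,0]>5);r[:, :360]=0;r[:,480:]=0;r[:180]=0;r[300:]=0
    k,l,s,c=cv2.connectedComponentsWithStats(r.astype(np.uint8));print(n,[(s[i].tolist(),c[i].round(1).tolist()) for i in range(1,k) if s[i,4]>8])
t=grab("top");g=t["frame"].astype(int);r=(g[...,2]-g[...,1]>30)&(g[...,2]-g[...,0]>30);r[:60]=0;r[200:]=0;r[:,:255]=0;r[:,420:]=0
k,l,s,c=cv2.connectedComponentsWithStats(r.astype(np.uint8));print([(s[i].tolist(),c[i].round(1).tolist()) for i in range(1,k) if s[i,4]>8])
for y in range(186,262,4): print(y," ".join("%3d,%3d,%3d"%tuple(im[y,x]) for x in range(364,424,6)))
E
```

```text
(10, 147) [378. 211.] (15, 147) [380. 212.] (15, 132) [380. 219.] (15, 80) [378. 242.] (25, 147) [385. 213.] (40, 120) [392. 228.] (-9, 147) [368. 208.] 
now [([390, 181, 17, 14, 158], [397.9, 186.3]), ([384, 192, 3, 4, 9], [385.1, 193.4]), ([373, 197, 10, 10, 57], [377.3, 201.4]), ([367, 208, 5, 5, 19], [369.0, 210.0]), ([417, 241, 24, 24, 418], [428.6, 252.3]), ([472, 277, 8, 23, 90], [476.8, 290.7])]
a [([390, 181, 17, 14, 158], [397.9, 186.3]), ([374, 190, 17, 17, 120], [381.8, 199.4]), ([368, 207, 13, 18, 70], [372.5, 216.0]), ([471, 277, 9, 23, 90], [476.8, 290.4])]
[([255, 60, 69, 36, 974], [283.2, 73.8]), ([324, 60, 23, 12, 65], [333.4, 64.5]), ([391, 60, 6, 6, 21], [393.7, 62.0]), ([405, 60, 6, 2, 9], [407.7, 60.3]), ([397, 65, 9, 10, 49], [400.7, 69.3]), ([401, 64, 19, 28, 249], [411.5, 78.6]), ([315, 71, 4, 5, 11], [316.5, 73.0]), ([277, 82, 5, 4, 13], [279.2, 83.5]), ([284, 86, 8, 6, 20], [287.1, 88.6]), ([345, 97, 12, 10, 38], [349.2, 102.2]), ([331, 105, 89, 95, 2374], [392.7, 167.0]), ([317, 189, 26, 11, 122], [331.6, 194.7])]
186  37, 35, 34  43, 41, 40 191,210,216 17
[... 1613 characters left out ...]
, 89, 86  49, 83, 91  54, 71, 72  77, 80, 78  92, 98, 94  92, 97, 93  89, 95, 93
242  95,102,102  86, 88, 84  87, 90, 88  89, 91, 88  61, 86, 92  57, 57, 54  90, 95, 92  90, 95, 93  94, 98, 96  87, 91, 91
246  96,100,100  85, 89, 86  88, 91, 87  90, 92, 89  80, 81, 78  77, 81, 79  87, 89, 86  92, 95, 92  93, 96, 93  61, 62, 81
250 108,117,119  90, 92, 90  90, 92, 90  88, 91, 88  89, 90, 89  90, 91, 89  90, 92, 90  89, 90, 89  92, 95, 91  55, 57, 79
254 117,126,128 115,126,128 104,113,112  88, 92, 89  87, 91, 89  91, 93, 91  86, 89, 87  87, 91, 86  80, 83, 82  59, 61, 82
258 112,124,126 112,123,125 104,114,116 114,125,127 107,115,114  87, 91, 86  88, 92, 87  86, 87, 86  86, 89, 88  80, 85, 87
```

A new red blob at scene (429,252), 418 px, shows the jar has slid down into the chute. Drawing the fingers back.

```bash
python3 -m inch '0.5 0 -0.2 0;0.9 0 -0.35 0;1.4 0 -0.5 0;1.9 0 -0.7 0;1.9 0 -0.7 0;1.9 0 -0.7 0;1.9 0 -0.7 0;0 0 -3 0;0 0 -4 0;0 0 -4 0;0 0 0 0;0 0 0 0;0 0 0 0;0 0 0 0;0 0 0 0'; python3 - <<'E'
from l import *
from cmp import flap
rep();f=grab("scene");print(flap(f))
c,s=blob(f,"red",(428,252));print(c,s)
im=f["frame"].astype(int);r=(im[...,2]-im[...,1]>18)&(im[...,2]-im[...,0]>5);r[:,:360]=0;r[:,460:]=0;r[:195]=0;r[300:]=0
k,l,s,c=cv2.connectedComponentsWithStats(r.astype(np.uint8));print([(s[i].tolist(),c[i].round(1).tolist()) for i in range(1,k) if s[i,4]>8])
for x,y,z in((100,0,60),(150,0,50),(150,0,88),(120,0,60)): print((x,y,z),proj(f,np.r_[C+X*x+Y*y,z]).round(),end=" ")
t=grab("top")
for col,p,z in(("blue",(267,197),147),("white",(356,201),57)):
    c,s=blob(t,col,p);print(col,onz(t,c,z).round(1))
g=t["frame"].astype(int);r=(g[...,2]-g[...,1]>30)&(g[...,2]-g[...,0]>35);r[:60]=0;r[200:]=0;r[:,:275]=0;r[:,415:]=0
k,l,s,c=cv2.connectedComponentsWithStats(r.astype(np.uint8));print([(s[i].tolist(),c[i].round(1).tolist(),ch(onz(t,c[i],60)).round()) for i in range(1,k) if s[i,4]>40])
y=cv2.cvtColor(f["frame"],cv2.COLOR_BGR2HSV);m=(y[...,0]>18)&(y[...,0]<35)&(y[...,1]>60);m[:190]=0;m[265:]=0;m[:,:355]=0;m[:,:].__setitem__((slice(None),slice(430,None)),0)
print("yellow bbox",cv2.boundingRect(m.astype(np.uint8)))
E
```

```text
clock: 32.65
tcp_pos: [467.2, -257.0, 216.3]
ee_rot: [-3.135, 0.357, 2.028]
wrist_force: [0.8, 0.4, -0.7]
grip_width: 0.0
gripper_force: 0.0
t 32.65 chute [-157.4    1.3] h 141.3 yangle 26.193169532172277 rp [-3.135  0.357] F [ 0.8  0.4 -0.7] gw 0.0 j7 0.47
(np.int64(481), (np.int64(366), np.int64(238)), (np.int64(405), np.int64(186)), np.float64(377.58), np.float64(212.2))
[551.94920635 258.12380952] [542 247  21  22 315]
[([373, 201, 4, 5, 10], [374.4, 202.6]), ([450, 264, 10, 17, 139], [455.0, 271.7])]
(100, 0, 60) [419. 264.] (150, 0, 50) [444. 277.] (150, 0, 88) [447. 261.] (120, 0, 60) [429. 268.] blue [ 441.6 -372.8  147. ]
white [ 450.  -513.9   57. ]
[]
yellow bbox (366, 193, 18, 48)
```

```bash
cat > q.py <<'E'
from l import *
from cmp import flap
f=grab("scene");im=f["frame"].astype(int);r=(im[...,2]-im[...,1]>18)&(im[...,2]-im[...,0]>5);r[:,:400]=0;r[:,485:]=0;r[:195]=0;r[310:]=0
k,l,s,c=cv2.connectedComponentsWithStats(r.astype(np.uint8));print(flap(f),[(s[i].tolist(),c[i].round(1).tolist()) for i in range(1,k) if s[i,4]>8])
E
python3 q.py; python3 -m inch '0 0 0 0;0 0 0 0;0 0 0 0;0 0 0 0;0 0 0 0;0 0 0 0;0 0 0 0;0 0 0 0'; python3 q.py; python3 - <<'E'
from l import *
f=grab("scene")
for x in (160,170,180):
  for z in(40,60,80): print((x,z),proj(f,np.r_[C+X*x,z]).round(),end=" ")
E
```

```text
(np.int64(485), (np.int64(367), np.int64(239)), (np.int64(405), np.int64(186)), np.float64(377.69), np.float64(212.12)) [([450, 264, 14, 17, 181], [456.4, 271.8]), ([468, 276, 17, 34, 275], [478.4, 294.3])]
clock: 33.6
tcp_pos: [467.8, -256.8, 217.5]
ee_rot: [-3.137, 0.358, 2.028]
wrist_force: [0.4, -0.0, -1.1]
grip_width: -0.2
gripper_force: 0.0
(np.int64(478), (np.int64(366), np.int64(238)), (np.int64(405), np.int64(186)), np.float64(377.41), np.float64(212.28)) [([450, 264, 14, 17, 180], [456.4, 271.8]), ([469, 276, 16, 34, 280], [478.6, 295.0])]
(160, 40) [449. 283.] (160, 60) [450. 275.] (160, 80) [452. 266.] (170, 40) [454. 285.] (170, 60) [455. 277.] (170, 80) [457. 268.] (180, 40) [459. 287.] (180, 60) [461. 279.] (180, 80) [462. 270.]
```

The flap hangs shut, the red jar is at rest in the bay, and the blue and white jars are unmoved. Handing in.

```bash
python3 -c "
from plant import ctrl
print(ctrl.close_job())"
```

```text
the job is handed in; nothing more can be done
None
```

I handed the job in at about 34 s: the red-lidded jar is at rest down in the chute, the flap hangs shut, and the blue and white jars measure within about 2 mm of where they stood; on the way the fingers pressed on the header bar with up to about 31 N, and the hand-in gave no verdict.

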